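Find the plate's slot with the tongue gauge

ROBOT

A 7-joint arm with a two-finger parallel gripper is mounted at the origin on the work surface. World frame = base frame: x ahead of the robot, y to its left, z up, the work surface at z = 0. Lengths are in m, angles in rad, forces in N, time in s.
With the tool pointing down it reaches from about 0.4 to 0.875 m from the base axis. Payload 6.5 kg.
Tool frame: the origin (TCP) lies at the very end of the fingers, on their centre line; the grasp point (between the pads) lies 19 mm behind it (r.hold_point_z is the distance from the TCP to the grasp point, in m); z points along the fingers, y is the line along which they close (so a half turn about z gives the same grasp; the last joint's range is limited). The gripper opens to 85 mm and grips with 20 to 120 N. Pads are 22 mm wide; open, the fingers measure 114 mm over their backs; the gripper's body (76 mm by 85 mm) begins 54 mm behind the grasp point. The pads swing forward as they close: fully open they stand 13 mm farther back than shut.
Start: joints at [1.179, 0.536, -0.004, 1.538, 0.003, 1.067, -0.071], TCP at [0.208, -0.616, 0.208] pointing down, gripper open.
Joint ranges: [-2.7, 2.7], [-0.37, 2.16], [-1.27, 1.26], [0.24, 2.4], [-1.31, 4.45], [0.19, 1.91], [-2.76, 2.76]. Speed limits (rad/s): [2.39, 2.39, 3.14, 3.14, 3.14, 3.14, 3.14].

INTERFACE

Orientations are given as a 3x3 rotation matrix whose columns are the frame's x, y, z axes.
In Python, from plant import r gives the robot as it stands. The module is installed in compiled form; this text tells all that it offers. Calls block until the motion is done:
- r.movep(position, orientation): joint-space move of the TCP to a pose.
- r.servo_line(position, ori=None, speed=0.15, guard=None): straight line of the TCP; ori=None keeps the orientation; speed is the mean speed in m/s. With guard (N) it stops when the force on the tool has changed by that much, and returns True; else False.
- r.movej(angles): joint-space move.
- r.set_gripper(opening, newtons=None): finger opening in m; newtons is the grip in N (None keeps the last); returns when the fingers have stopped.
- r.wait(seconds).
- r.solve_ik(position, orientation): joint angles nearest the present ones, or None.
- r.grab_frame(name): name is "scene" or "side" or "wrist"; returns the picture (420x560x3 uint8, blue, green, red); there is no depth.
- r.camera_params(name): a dict with "mtx" (3x3 intrinsics, pixels), "world_from_camera" (4x4, takes a point from camera to world coordinates). Camera axes: x right, y down, z forward; pixel columns grow to the right and rows downward; lengths in m; the calibration is good to about 2 mm. A picture is of the moment at which its call begins: read the wrist's pose just before it. camera_params takes no time and is no camera call; for the wrist camera it gives the pose at the moment of the call.
A pose or a line that the arm cannot do raises r.PlanningError and nothing moves.
- r.sign_off(): hands the job in; it is judged then, once.
Trained networks look in the newest picture that a camera, given by its name, has taken for a name from the list of things; names that differ only in an ending like _2 or _b are one class to them, and where a whole thing is asked for, a point or a joint stands for the part that bears it (a point fixed in the world has none). Each returns a list of dicts, best first, with "confidence" (0 to 1); they miss things now and then, are a little off and sometimes report something else, mostly with a low value. They report only what shows in the picture. A call takes as long as a camera call. They do not tell look-alikes from the thing itself.
- r.spot_in(label, camera): "rect" ([left, top, right, bottom] as shares, 0 to 1, of the picture: columns of its width, rows of its height, round what is visible of it).
- r.pinpoint(label, camera): "centre" ([column, row] as shares, 0 to 1, of the picture: columns of its width, rows of its height: a listed point, or the origin of a listed thing).
Readings, each from a call of its own:
- r.current_clock(): time.
- r.current_q(): joint angles.
- r.current_qd(): joint speeds.
- r.current_effort(): joint torques, N m.
- r.current_tool_pos(): TCP position.
- r.current_tcp_rot(): TCP orientation.
- r.current_ft_force(): force on the tool from outside, world axes, zero at the start.
- r.current_moment(): the same for the moment, N m.
- r.current_opening(): finger opening in m.
- r.current_finger_force(): force on a finger pad.
Only numpy, scipy, OpenCV 4.12 (cv2) and the standard library are available. Lean on these libraries where they do the work, as an engineer would, in place of code of your own. Each camera call takes 0.05 s, during which the arm holds its last target. There are 200 camera calls.

TASK

Pick up the tongue gauge (the one of the three gripped gauges whose foot is a narrow, straight bar) and stand it upright on the middle of the broad flat side of the slotted steel plate, with its foot parallel to the slot. Keeping it held upright and on the surface, slide it across to the slot until its foot can drop in, stop there about midway along the slot's length, and leave it standing upright with its foot fully down on the slot's floor.

Things in the scene. Friction and masses are not known exactly. Their poses are not given: they have to be found in the camera images.
- gauge_centre (a point): Centre of the upright tongue gauge: loose, steel, 90 mm tall, 0.28 kg. Foot: bright bar 20 mm (own x) by 60 mm (own y), 30 mm tall; on its middle a dark grip 20 mm (x) by 30 mm (y), 30 to 90 mm above the underside: grasp it across x, about 60 mm up. z up; a half turn changes nothing. Two shorter gauges (70 mm) with like grips, on a round disc and on a square pad, stand near it.
- gauge_foot (a point): Centre of the underside of the tongue gauge's foot, 45 mm below gauge_centre when upright; same axes.
- slot_mouth (a point): Middle of the slot, level with the top face of the fixed steel plate (190 x 130 mm, 40 mm tall). Slot 38 mm wide, 14 mm deep, flat floor, straight along own y for the full 130 mm, open at both ends. Own x points across it from the broad flat side (19 to 125 mm away, towards -x) to the narrow one (19 to 65 mm away, towards +x). z up.
Mind the look-alikes: they are no part of the job. Leave any green look-alike of the part that bears slot_mouth alone. What is shaped like the part that bears gauge_centre but orange is not meant.

How it is judged:
On the way, in this order (a step that is already met when the one before it is completed fails the run):
1. the tongue gauge stands upright on the plate's broad side, its foot's centre 55 to 110 mm before the slot's middle, within 6 mm of the surface (x of gauge_foot in the frame of slot_mouth between -0.11 and -0.055 m and y of gauge_foot in the frame of slot_mouth between -0.05 and 0.05 m and z of gauge_foot in the frame of slot_mouth between -0.004 and 0.006 m and angle between gauge_foot's own z axis and vertical below 0.2 rad), for 0.1 s.
2. it comes along the surface (within 6 mm) to the slot's near edge, its foot's centre 25 to 50 mm before the slot's middle, upright (x of gauge_foot in the frame of slot_mouth between -0.05 and -0.025 m and y of gauge_foot in the frame of slot_mouth between -0.05 and 0.05 m and z of gauge_foot in the frame of slot_mouth between -0.004 and 0.006 m and angle between gauge_foot's own z axis and vertical below 0.2 rad), for 0.05 s.
3. its foot has dropped at least 10 mm into the slot, upright (x of gauge_foot in the frame of slot_mouth between -0.016 and 0.016 m and y of gauge_foot in the frame of slot_mouth between -0.04 and 0.04 m and z of gauge_foot in the frame of slot_mouth between -0.02 and -0.01 m and angle between gauge_foot's own z axis and vertical below 0.2 rad and angle between the x axis of gauge_foot and the x axis of slot_mouth, either way round below 0.4 rad), for 0.1 s.
At the end, for the whole second after the job is handed in: The tongue gauge stands in the slot, upright within 0.2 rad, its underside at least 10 mm below the plate's top face, its foot's centre within 16 mm of the slot's middle across it and within 40 mm along it, its foot along the slot within 0.4 rad, and let go (all of step 3); the robot touches nothing.
It also fails if it takes over 42 s, if anything falls off the work surface, if the arm or the gripper's body presses on something with over 40 N, if the wrist force passes 120 N, or if a joint passes its speed limit or range.

## Working session

There is one attempt and no reset: what is moved stays moved. The work goes in short steps, each a Python script; the robot and the scene stay as the last script left them, time stands still between calls to the robot, and variables do not carry over. Pictures are saved under pics/ and viewed, at most 10 in all, crops included, and the job is handed in when it is done.

```bash
mkdir -p pics
python3 - <<'E'
from plant import r
import cv2,numpy as np
for c in("scene","side"):
    im=r.grab_frame(c); cv2.imwrite(f"pics/{c}0.png",im)
    p=r.camera_params(c); print(c,np.round(p["mtx"],1).tolist(),np.round(p["world_from_camera"],3).tolist())
    for l in("gauge_centre","gauge_foot","slot_mouth"):
        print(l,[(round(d["confidence"],2),np.round(np.array(d["centre"])*[560,420],1).tolist()) for d in r.pinpoint(l,c)])
print(r.current_clock())
E
```

```text
scene [[544.7, 0.0, 275.7], [0.0, 544.7, 206.7], [0.0, 0.0, 1.0]] [[0.137, 0.693, -0.708, 1.381], [0.99, -0.099, 0.096, -0.203], [-0.003, -0.714, -0.7, 1.011], [0.0, 0.0, 0.0, 1.0]]
gauge_centre [(0.89, [416.5, 223.1]), (0.76, [380.9, 224.9])]
gauge_foot [(0.7, [379.5, 241.9]), (0.57, [418.2, 233.8])]
slot_mouth [(0.88, [150.8, 178.9]), (0.71, [234.9, 273.0])]
side [[503.6, 0.0, 278.6], [0.0, 503.6, 208.3], [0.0, 0.0, 1.0]] [[-0.78, -0.303, 0.548, -0.34], [-0.625, 0.401, -0.669, 0.865], [-0.017, -0.865, -0.502, 0.774], [0.0, 0.0, 0.0, 1.0]]
gauge_centre [(0.87, [195.4, 248.9]), (0.82, [162.4, 261.9])]
gauge_foot [(0.85, [168.9, 279.2]), (0.77, [194.9, 261.9])]
slot_mouth [(0.83, [390.2, 191.9]), (0.66, [257.0, 184.5])]
0.4
```

View pics/scene0.png

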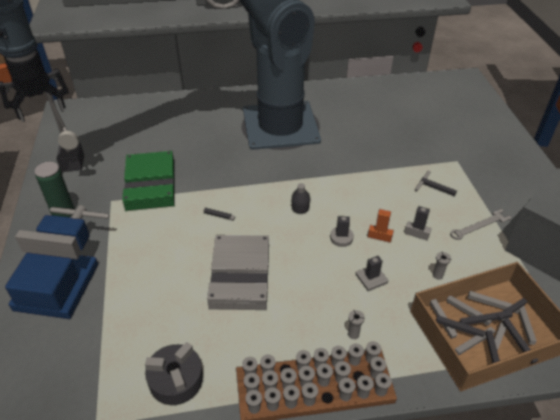

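View pics/side0.png

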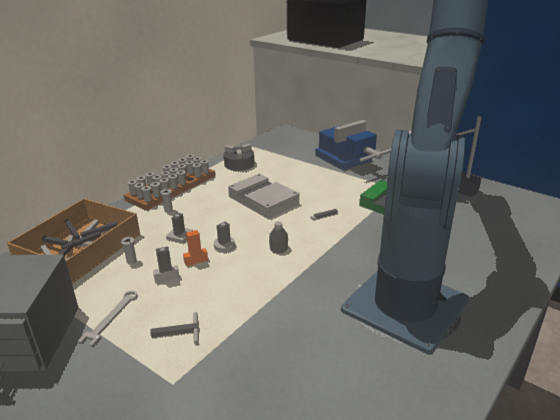

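The tongue gauge is at scene (419,222) and side (164,264). Next to it is the orange decoy, at scene (381,224). The grey plate is at scene (240,270), with its slot near row 275–285 and the broad side facing the robot. I'll triangulate these, then look closer with the wrist camera.

```bash
cat > h.py <<'E'
from plant import r
import cv2,numpy as np
def P(c,p=None):
    p=p or r.camera_params(c); T=np.array(p["world_from_camera"]); K=np.array(p["mtx"])
    return K,T
def ray(c,uv,p=None):
    K,T=P(c,p); return T[:3,3],T[:3,:3]@np.linalg.inv(K)@[uv[0],uv[1],1]
def onz(c,uv,z,p=None):
    o,d=ray(c,uv,p); return o+d*(z-o[2])/d[2]
def tri(*obs):
    A=np.zeros((3,3));b=np.zeros(3)
    for c,uv in obs:
        o,d=ray(c,uv); d=d/np.linalg.norm(d); M=np.eye(3)-np.outer(d,d); A+=M;b+=M@o
    return np.linalg.solve(A,b)
def R(yaw): # tool down, tool y axis at angle yaw in world xy
    y=np.array([np.cos(yaw),np.sin(yaw),0]); z=np.array([0,0,-1.]); return np.column_stack([np.cross(y,z),y,z])
def proj(c,X,p=None):
    K,T=P(c,p); q=K@(T[:3,:3].T@(np.asarray(X)-T[:3,3])); return q[:2]/q[2]
E
python3 - <<'E'
from h import *
g=tri(("scene",(416.5,223.1)),("side",(162.4,261.9)));s=tri(("scene",(234.9,273)),("side",(257,184.5)))
print(g,s)
T=P("wrist")[1]; Rt=np.array(r.current_tcp_rot()); print(np.round(Rt,3),"cam in tool",np.round(Rt.T@(T[:3,3]-r.current_tool_pos()),3),np.round(Rt.T@T[:3,:3],3))
for uv in[(238,236),(270,237),(212,302),(268,302)]: print(onz("scene",uv,.04))
for n in(("scene",0,(400,180,460,250)),):
    pass
a=cv2.imread("pics/scene0.png"); 
A=cv2.resize(a[225:310,200:280],None,fx=5,fy=5,interpolation=3);B=cv2.resize(a[195:280,350:440],None,fx=4.4,fy=5,interpolation=3)
cv2.imwrite("pics/z.png",np.hstack([A,B]))
E
```

```text
[0.51462741 0.26675058 0.04672745] [ 0.60446079 -0.18831668  0.04333863]
[[ 0.947  0.32  -0.   ]
 [ 0.32  -0.947  0.   ]
 [-0.    -0.    -1.   ]] cam in tool [ 0.072  0.001 -0.166] [[-0.   -0.96 -0.28]
 [ 1.   -0.    0.  ]
 [-0.   -0.28  0.96]]
[ 0.48698854 -0.17357523  0.04      ]
[ 0.50106199 -0.09753659  0.04      ]
[ 0.67167566 -0.24631059  0.04      ]
[ 0.68858421 -0.12650134  0.04      ]
```

View pics/z.png

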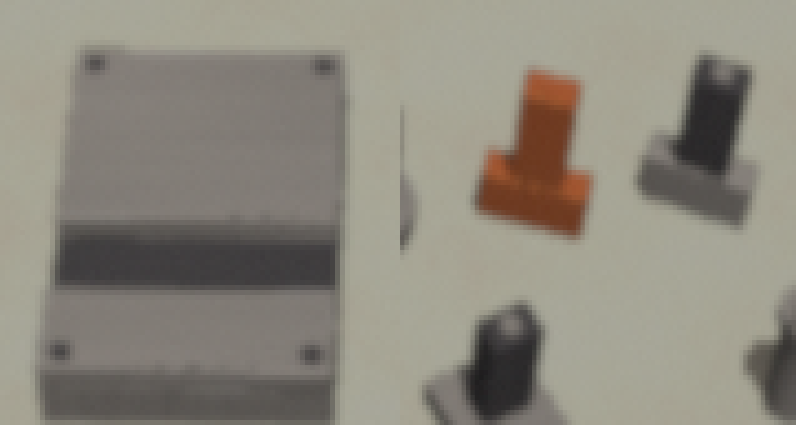

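The crops show the slot crosswise in the plate, with near edge at about row 270, far edge at about row 282.6 and plate top corners at rows 235–300. They also confirm the grey tongue gauge, right of the orange one. Wrist looks next.

Run:
```python
from h import *
for n,uv in dict(TL=(215.6,235),TR=(268.4,235),BL=(208,299.4),BR=(267,299.8),nl=(212.4,270),nr=(267.6,270),fl=(210,282.6),fr=(267.4,282.6)).items(): print(n,np.round(onz("scene",uv,.04),4))
for n,(x,y) in dict(plate=(.59,-.17),gauge=(.50,.265)).items():
    r.movep([x,y,.25],R(-1.57))
    im=r.grab_frame("wrist"); cv2.imwrite(f"pics/w_{n}.png",im)
    np.save(f"T_{n}.npy",r.camera_params("wrist")["world_from_camera"]); np.save("K.npy",r.camera_params("wrist")["mtx"])
    for l in("gauge_centre","gauge_foot","slot_mouth"):
        print(n,l,[(round(d["confidence"],2),np.round(np.array(d["centre"])*[560,420],1).tolist()) for d in r.pinpoint(l,"wrist")])
print(r.current_clock())
a=[cv2.resize(cv2.imread(f"pics/w_{n}.png"),(800,600)) for n in("plate","gauge")]
for n,i in zip(("plate","gauge"),a): cv2.imwrite(f"pics/v_{n}.png",i)
```

```text
TL [ 0.4761 -0.2269  0.04  ]
TR [ 0.494  -0.1005  0.04  ]
BL [ 0.6636 -0.2545  0.04  ]
BR [ 0.6825 -0.1279  0.04  ]
nl [ 0.5833 -0.2406  0.04  ]
nr [ 0.6009 -0.1161  0.04  ]
fl [ 0.6185 -0.2479  0.04  ]
fr [ 0.6364 -0.1211  0.04  ]
plate gauge_centre [(0.71, [20.9, 247.7])]
plate gauge_foot [(0.79, [42.6, 235.1])]
plate slot_mouth [(0.97, [281.9, 172.7])]
gauge gauge_centre [(0.82, [344.5, 182.2]), (0.71, [268.0, 179.7])]
gauge gauge_foot [(0.81, [333.1, 177.3]), (0.75, [271.5, 175.9])]
gauge slot_mouth []
4.5417
```

View pics/v_plate.png

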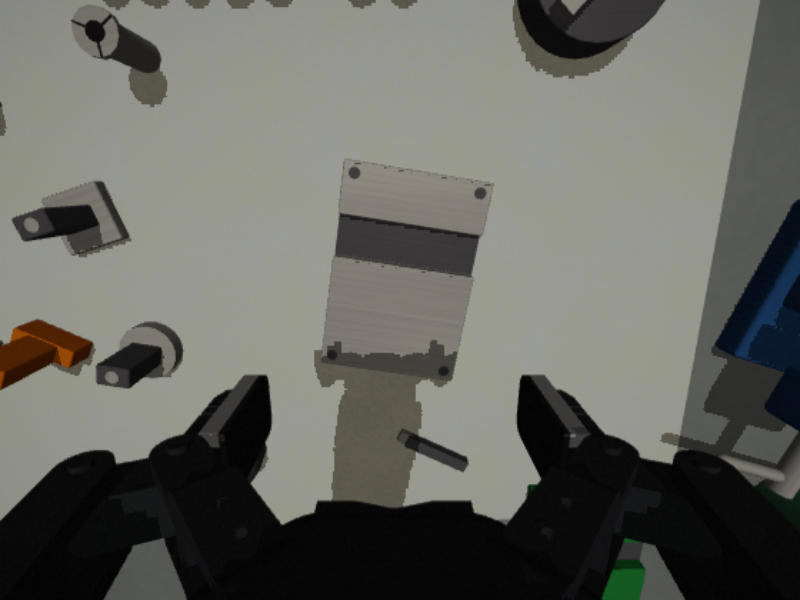

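View pics/v_gauge.png

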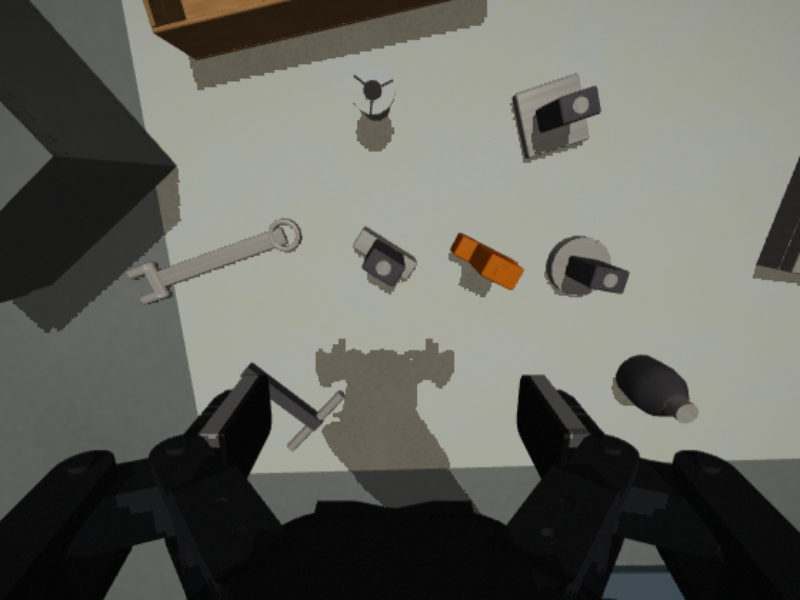

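The plate's corners are clear in the wrist view at 800 px scale: far-left (344,159), far-right (493,183), and slot edges (340,214)-(480,236) and (334,257)-(472,277). The gauge's grip-top dot is at (384,268). I'll zoom in for its yaw.

Run:
```python
from h import *
K=np.load("K.npy")
p=dict(mtx=K,world_from_camera=np.load("T_plate.npy"))
s=.7
Q={n:onz("",np.array(uv)*s,.04,p)[:2] for n,uv in dict(FL=(344,159),FR=(493,183),fl=(340,214),fr=(480,236),nl=(334,257),nr=(472,277)).items()}
for n in Q: print(n,np.round(Q[n],4))
print("slot mid",(Q['fl']+Q['fr']+Q['nl']+Q['nr'])/4)
for a,b in("FL FR","fl fr","nl nr"): pass
for a,b in(("FR","FL"),("fr","fl"),("nr","nl")): d=Q[b]-Q[a]; print(np.degrees(np.arctan2(*d[::-1])),np.linalg.norm(d))
print("net",onz("",(281.9,172.7),.04,p))
p=dict(mtx=K,world_from_camera=np.load("T_gauge.npy"))
print("grip top",onz("",(384*s,268*s),.09,p),"net c",onz("",(268,179.7),.045,p),"foot",onz("",(271.5,175.9),0.,p))
im=cv2.imread("pics/w_gauge.png")[145:215,235:305]; cv2.imwrite("pics/zg.png",cv2.resize(im,None,fx=8,fy=8,interpolation=3))
```

```text
FL [ 0.6808 -0.1303]
FR [ 0.6611 -0.2578]
fl [ 0.6351 -0.1252]
fr [ 0.6158 -0.2492]
nl [ 0.5971 -0.1184]
nr [ 0.5785 -0.244 ]
slot mid [ 0.60663904 -0.18422363]Traceback (most recent call last):
  File "<stdin>", line 8, in <module>
ValueError: too many values to unpack (expected 2)
```

Run:
```python
from h import *
K=np.load("K.npy");s=.7
p=dict(mtx=K,world_from_camera=np.load("T_gauge.npy"))
print("grip top",onz("",(384*s,268*s),.09,p),"net c",onz("",(268,179.7),.045,p),"foot",onz("",(271.5,175.9),0.,p))
im=cv2.imread("pics/w_gauge.png")[145:215,235:305]; cv2.imwrite("pics/zg.png",cv2.resize(im,None,fx=8,fy=8,interpolation=3))
```

```text
grip top [0.50833288 0.27023771 0.09      ] net c [0.50963052 0.27220205 0.045     ] foot [0.50739328 0.26831846 0.        ]
```

View pics/zg.png

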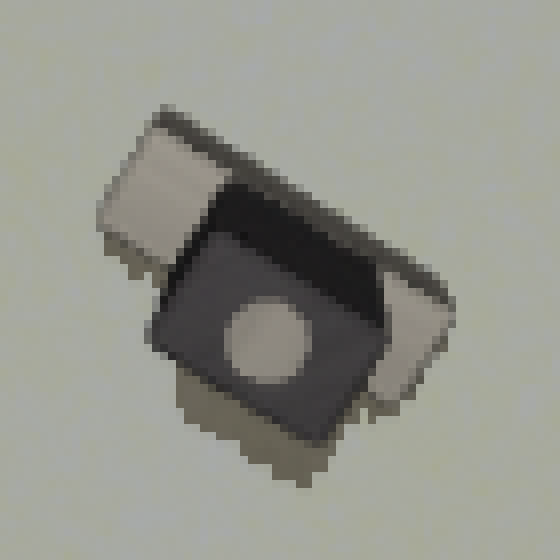

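Foot top corners in the crop: (152,128), (450,307), (100,222), (395,405), so the foot's long axis is about 59° in world. Next I grasp, lift and check.

Run:
```python
from h import *
K=np.load("K.npy");p=dict(mtx=K,world_from_camera=np.load("T_gauge.npy"))
c=[onz("",(235+(u-4)/8,145+(v-4)/8),.03,p)[:2] for u,v in((152,128),(450,307),(100,222),(395,405))]
d=c[0]-c[1]+c[2]-c[3]; yaw=np.arctan2(*d[::-1])-np.pi/2
m=np.mean(c,0); print("foot mid",m,np.degrees(yaw),np.linalg.norm(d)/2)
g=(m+[.5083,.2702])/2; print(g)
r.movep([*g,.15],R(yaw)); print(np.round(r.current_q(),2))
r.servo_line([*g,.041],speed=.12,guard=15)
r.set_gripper(0,60); print(r.current_opening(),r.current_finger_force(),r.current_tool_pos())
r.servo_line([*g,.20],speed=.15)
print(r.current_opening(),r.current_ft_force(),r.current_clock())
```

```text
foot mid [0.50954066 0.27128643] -31.761918881493667 0.057334059105207426
[0.50892033 0.27074322]
[-0.17  0.54 -0.53  1.76  0.33  0.93 -1.4 ]
0.01869077380166316 59.05982494354248 [0.5088787  0.27103654 0.04126914]
0.01918738014013234 [-1.14209356 -0.49564412 -1.7134338 ] 8.2667
```

Run:
```python
from h import *
s=np.array([.608,-.183]); a=np.radians(-8.6); ux=np.array([np.cos(a),np.sin(a)])
q=s-.08*ux
r.movep([*q,.17],R(a)); cv2.imwrite("pics/hold.png",cv2.resize(r.grab_frame("wrist"),(800,600)))
r.servo_line([*q,.090],speed=.12,guard=15)
hit=r.servo_line([*q,.076],speed=.02,guard=5)
z=r.current_tool_pos()[2]; print(hit,z,r.current_ft_force(),np.round(r.current_tool_pos(),4))
r.wait(.2)
cv2.imwrite("pics/s1.png",r.grab_frame("scene")[215:315,180:313].repeat(6,0).repeat(6,1)[:600,:798]); print(r.current_clock())
```

```text
True 0.08126331832808124 [-1.39349864  0.0845248   4.63132451] [ 0.5291 -0.1711  0.0813]
11.5083
```

View pics/hold.png

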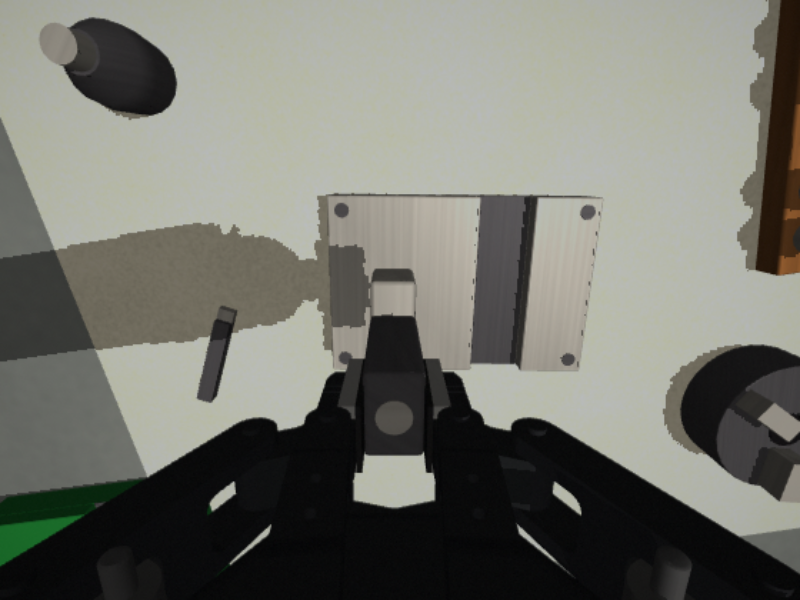

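View pics/s1.png

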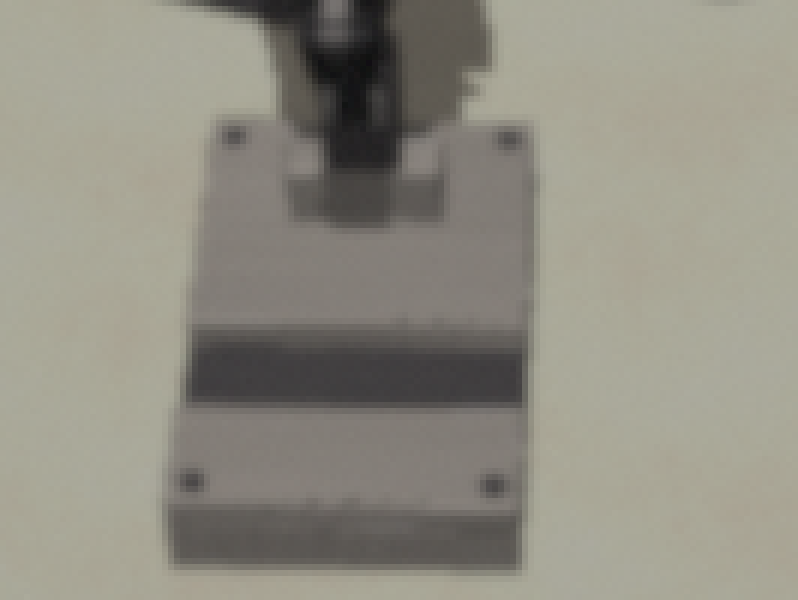

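In the images the gauge is upright in the gripper, its foot parallel to the slot. It's in contact on the broad side: the front foot edge is at crop row 220 and the slot's near edge at row 330. Next I slide and drop it.

Run:
```python
from h import *
s=np.array([.608,-.183]); z=r.current_tool_pos()[2]+.0005
p=r.current_tool_pos()
r.servo_line([p[0],p[1],z],speed=.02)
print(r.servo_line([*s,z],speed=.035,guard=25),np.round(r.current_tool_pos(),4),r.current_ft_force())
hit=r.servo_line([*s,z-.018],speed=.03,guard=6)
print(hit,z-r.current_tool_pos()[2],np.round(r.current_tool_pos(),4),r.current_ft_force())
cv2.imwrite("pics/s2.png",r.grab_frame("scene")[215:315,180:313].repeat(6,0).repeat(6,1)[:600,:798]); print(r.current_clock())
```

```text
False [ 0.6079 -0.183   0.0818] [-0.17254808  0.01954385 -2.47010842]
True 0.014446238485826837 [ 0.6079 -0.183   0.0673] [ 0.26825767 -0.33205269  5.56566244]
14.7417
```

View pics/s2.png

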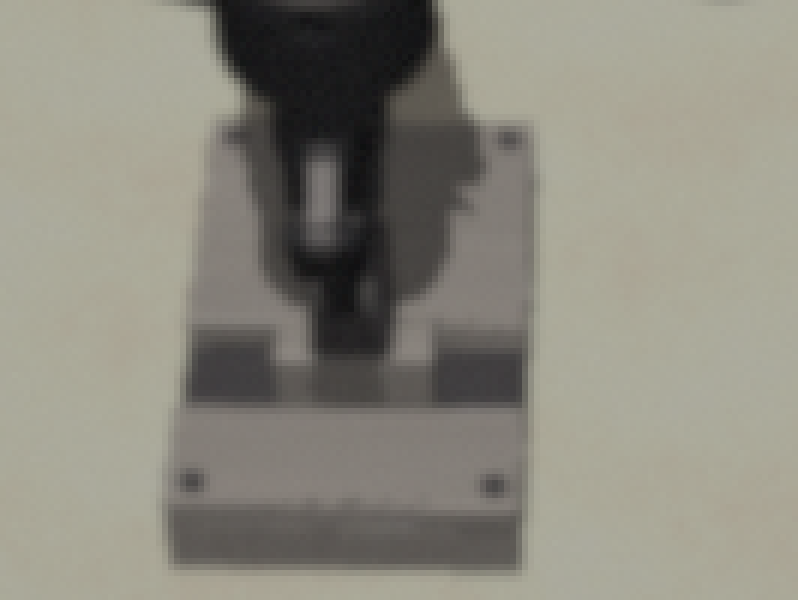

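The foot has dropped 14.4 mm onto the slot floor and sits mid-slot, at crop columns 275–433 of 190–525. Time to release, retreat and check.

Run:
```python
from h import *
p=r.current_tool_pos()
r.set_gripper(.06); r.wait(.2)
r.servo_line([p[0],p[1],.25],speed=.12); r.wait(.3)
cv2.imwrite("pics/s3.png",r.grab_frame("scene")[215:315,180:313].repeat(6,0).repeat(6,1)[:600,:798]); print(r.current_clock(),r.current_ft_force())
```

```text
17.4417 [ 0.41554322 -0.2768028   0.45188433]
```

View pics/s3.png

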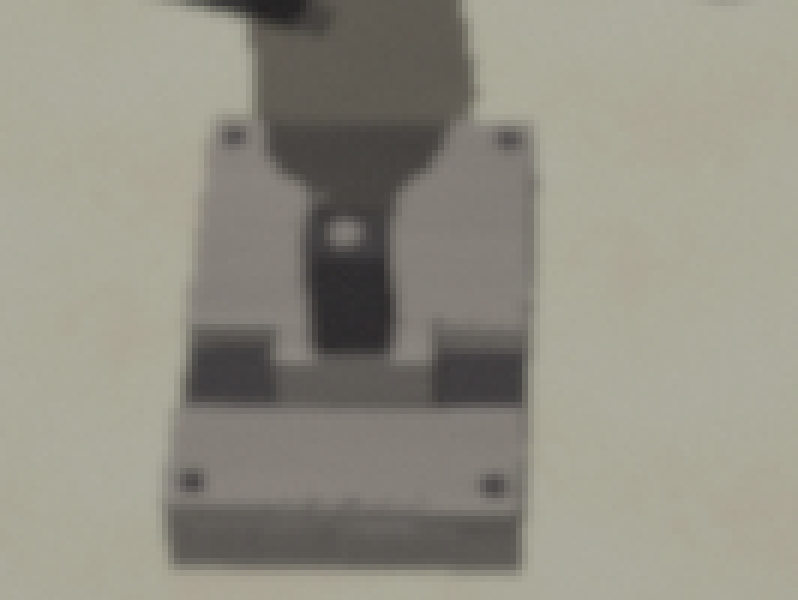

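The gauge stands free and upright in mid-slot (grip at crop (348,280), foot at columns 275–433), with the gripper clear.

```bash
python3 -c "
from plant import r
print(r.sign_off())"
```

```text
the job is handed in; nothing more can be done
None
```

The job is handed in at about 17.5 s: the tongue gauge was slid across the plate and left released, upright and fully down on the slot's floor about midway along it; the sign-off returned no verdict.

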